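# Slide the last flat tin home in the tin rack

## Robot

A 6-joint arm with a two-finger parallel gripper is mounted at the origin on a cart in front of the work surface, level with it; the furniture and walls round the work are solid. World frame = base frame: x ahead of the robot, y to its left, z up, the work surface at z = 0. Lengths are in m, angles in rad, forces in N, time in s.
With the tool pointing down it reaches from about 0.325 to 0.75 m from the base axis. Payload 7.6 kg.
Tool frame: the origin (TCP) lies on the centre line of the jaws, within the pads' length; the fingertips stand 19 mm ahead of it and the grasp point (between the pads) is the TCP; z points along the fingers, y is the line along which they close (so a half turn about z gives the same grasp; the last joint's range is limited). The gripper opens to 85 mm and grips with 20 to 120 N. Pads are 22 mm wide; open, the fingers measure 114 mm over their backs; the gripper's body (76 mm by 85 mm) begins 54 mm behind the grasp point. The pads swing forward as they close: fully open they stand 13 mm farther back than shut.
Start: joints at [-1.374, 0.052, 1.401, -0, 1.689, -0.07], TCP at [0.138, -0.506, 0.25] pointing down, gripper open.
Joint ranges: [-2.9, 2.9], [-0.91, 2.17], [0.12, 2.37], [-1.06, 4.2], [0.26, 2.73], [-2.93, 2.93]. Speed limits (rad/s): [2.57, 2.57, 3.01, 3.14, 3.14, 3.14].

## Interface

Orientations are given as [roll, pitch, yaw] about the fixed x, y, z axes, in that order (R = Rz(yaw) Ry(pitch) Rx(roll)).
In Python, from rig import robot, snapshot gives the robot as it stands. The module is installed in compiled form; this text tells all that it offers.
- The arm moves only by the tool play_rows, never from a script. Its argument "increments" is text: rows parted by semicolons, each of 7 numbers parted by spaces: the opening, from 0 (shut) to 1 (fully open), then the shift along the tool's x, y, z scaled (see below), then the turn, a rotation vector about the tool's x, y, z scaled (see below). A call has exactly 10 rows; each row shifts and turns the commanded pose from where the row before left it, along the tool's axes as they then stand; what a row does not reach is not made up. The controller multiplies each number of a shift by 0.025 m and each number of a turn by 6 degrees. A row lasts 1/10 s, in which the tool goes at most 50 mm and 8.59 degrees, less where a joint would pass 70% of its speed; a pose out of reach is approached as far as the arm can. A call with a number of a shift or a turn outside -1 to 1 is refused whole. A call with a gripper value outside its range is refused whole. The fingers move at their own pace and stop on an object; the grip force is fixed at half the most. Time passes only in rows, so rows that do not move let the fingers close, or fill a call up. It gives the time, the measured TCP pose, the force, the opening and the grip force at its end, in the units of the state.
- robot.state(): the state, without advancing time (a new reading comes with each control period).
- snapshot(name): name is "side" or "top" or "wrist"; returns a dict with "frame" (420x560x3 uint8, red, green, blue), "fx", "fy", "cx", "cy" (pixels), "cam_to_world" (4x4, takes a point from camera to world coordinates). Camera axes: x right, y down, z forward; pixel columns grow to the right and rows downward; lengths in m; the calibration is good to about 2 mm. The wrist camera is an equidistant fisheye: a pixel r from the principal point sees the ray r / f radians off the axis. A picture is of the moment at which its call begins. There is no depth.
- robot.hand_in(): hands the job in; it is judged then, once.
The state is a dict: "time_s": time; "joints": joint angles; "joint_velocities": joint speeds; "joint_torque": joint torques, N m; "eef_pos": TCP position; "ee_rot": TCP orientation; "wrist_force": force on the tool from outside, world axes, zero at the start; "moment": the same for the moment, N m; "width": finger opening in m; "finger_force": force on a finger pad.
Only numpy, scipy, OpenCV 4.12 (cv2) and the standard library are available. Lean on these libraries where they do the work, as an engineer would, in place of code of your own. Each camera call takes 0.05 s, during which the arm holds its last target. There are 200 camera calls.

## Task

Put the loose flat tin back into the tin rack with the other two, from the rack's open left-hand end: push it back against the back panel, then slide it along the panel to the right, past the sprung roller, and on until all three tins stand touching one another and pressed up to the end stop, with the roller sprung out again behind the last one. Push only that tin, firmly enough to close up the row but gently: do not grip, lift or tip it, do not ram the row, and leave the other things where they are.

Things in the scene. Friction and masses are not known exactly. Their poses are not given: they have to be found in the camera images.
- tin: the loose flat food tin, standing on its base: 86 mm in diameter, 40 mm tall, 0.2 to 0.29 kg, too wide for most grippers. It stands on the worktop in front of the open left-hand end of the rack's back panel. Origin: centre of its underside, z up
- tin_b: the left-hand one of the two like tins that already stand in the rack, loosely spaced. Origin: centre of its underside
- tin_a: the right-hand one of the two like tins in the rack, under its shelf. Origin: centre of its underside
- rack: wooden tin rack, fixed to the worktop, with no floor: tins stand on the worktop. Origin: on the worktop, on the front face of the back panel, abreast of the roller. Its axes: x backwards through the panel (tins are at x < 0), y along the panel to the left, so the row runs towards -y, z up. Offsets below use these axes. A tin against the panel has its centre at x = -43 mm, in the row -43 to -47 mm
- panel_end (a point): top of the back panel's front face at its open left-hand end (rack y = 210 mm). The panel is 14 mm thick and 40 mm high, 64 mm under the shelf
- rod_end (a point): left-hand end of the upper of two front rods, 7 mm thick, heights 12 and 29 mm, that hold the row against the panel from the front (rack x = -94 mm, y = -18 to -282 mm). The steel housing of the sprung roller stands in front of the row at x = -119 to -99, y = -26 to 10 mm, 38 mm high
- shelf_corner (a point): lower front left-hand corner of the shelf over the row (rack x = -104, y = -95 mm). The shelf covers y = -95 to -300 mm at heights 64 to 76 mm, a thin post stands under it at x = -98, y = -108 mm; an egg timer and a spice jar on it, right of y = -150, reach 182 mm
- stop_nearest (a point): point fixed in the rack at y = -246 mm: the nearest that the face of the end stop can be. The stop, a wooden block 41 mm high clamped on the rods, may be set up to 14 mm farther to the right; its setting is not measured and must be felt. It does not give under a push of 25 N. The loose tin's centre comes home at about y = -30 to -44 mm
- keeper (a joint): travel (m) of the sprung roller at the mouth of the row (upright, white, spins, 14 mm thick, heights 10 to 34 mm, axis at rack x = -85, y = 0 when out): 0 = out in the path, grows to 0.012 as a tin presses it towards -x; spring 1.5 N at first, then 110 N/m more. A tin along the panel presses it back 8 mm and has passed it at y = -28 mm; this takes a push of 5 to 9 N, sliding the whole row 4 to 9 N
- mug: white mug with dark spots, bystander, 82 mm wide, 91 mm tall. Origin: centre of underside
- opener: tin opener lying on the worktop, 174 x 41 x 20 mm, long side along its x, bystander. Origin: centre of underside
- spoon: steel spoon lying on the worktop, 188 x 39 x 16 mm, long side along its x, bystander. Origin: centre of underside
- egg_box: egg box, 106 x 156 x 72 mm, bystander. Origin: centre of underside
- bowl: white bowl, 115 mm wide, 53 mm high, bystander, behind the rack. Origin: centre of underside
Not all that is in view belongs to the job. What is shaped like the tin_b but red is not meant.

How it is judged:
On the way, in this order (a step that is already met when the one before it is completed fails the run):
1. the tin stands against the back panel at the open end, short of the roller (x of tin in the frame of rack above -0.047 m and y of tin in the frame of rack above 0.03 m), for 0.1 s.
2. the tin is past the roller and the row is pressed up to the end stop (more than 3 N) (y of tin in the frame of rack below -0.026 m and contact force between tin_a and rack above 3 N), for 0.1 s.
At the end, for the whole second after the job is handed in: all three tins flat on the worktop in the row, at rest, neighbours touching (gaps under 3 mm), tin_a up at the end stop (its centre beyond y = -200 mm in the rack), the loose tin past the roller (centre beyond y = -26 mm, within 50 mm of the panel), and the roller sprung out behind it (within 2 mm) (horizontal distance between tin and tin_b below 0.0895 m and horizontal distance between tin_b and tin_a below 0.0895 m and y of tin in the frame of rack below -0.026 m and y of tin_a in the frame of rack below -0.2 m and x of tin in the frame of rack above -0.05 m and value of joint keeper below 0.002 m and height (world z) of tin below 0.004 m and angle between each of tin, tin_a, tin_b's own z axis and vertical below 0.05 rad and linear speed of tin below 0.01 m/s).
It fails at once if the robot presses or grips the tin, or rams the row through it, with more than 25 N (contact force between any of the fingers, the arm and tin above 25 N).
It fails at once if the tin is lifted over 10 mm or tipped over 0.2 rad (height (world z) of tin above 0.01 m or angle between tin's own z axis and vertical above 0.2 rad).
It fails at once if a tin in the rack is touched by the robot (contact force between any of the fingers, the arm and tin_a above 1 N or contact force between any of the fingers, the arm and tin_b above 1 N).
It fails at once if another thing is moved by over 20 mm (distance of any of mug, opener, spoon, egg_box, bowl from where it was at the start of the episode above 0.02 m).
It also fails if it takes over 69 s, if anything falls off the work surface, if the arm or the gripper's body presses on something with over 40 N, if the wrist force passes 120 N, or if a joint passes its speed limit or range.

## Working session

There is one attempt and no reset: what is moved stays moved. The work goes in short steps, Python scripts to look and compute and a tool call to move; the robot and the scene stay as the last step left them, time stands still between calls to the robot, and variables do not carry over. Pictures are saved under pics/ and viewed, at most 10 in all, crops included, and the job is handed in when it is done.

Besides the shell and the picture viewer there is one more tool, called after "Call:" in YAML: its name, and indented under it one key for each argument. play_rows: Moves the arm, as the interface text tells. Its arguments: {"type":"object","properties":{"increments":{"type":"string"}},"required":["increments"]}

```bash
mkdir -p pics; python3 - <<'E'
from rig import robot, snapshot
import cv2,numpy as np,pickle
d={}
for n in("top","side"):
    s=snapshot(n); d[n]=s; cv2.imwrite(f"pics/{n}0.png",s["frame"][:,:,::-1]); print(n,s["fx"],s["cx"],s["cy"],np.round(s["cam_to_world"],3).tolist())
pickle.dump(d,open("s0.pkl","wb"))
print(robot.state())
E
```

```text
top 418.2166510316297 284.13957879706066 210.7845434372087 [[-0.303, -0.912, 0.277, 0.102], [-0.953, 0.291, -0.083, 0.092], [-0.005, -0.289, -0.957, 1.476], [0.0, 0.0, 0.0, 1.0]]
side 481.6211032224902 280.6689930705512 207.15597630575525 [[0.927, -0.199, 0.318, 0.072], [-0.375, -0.434, 0.819, -1.152], [-0.025, -0.879, -0.477, 0.721], [0.0, 0.0, 0.0, 1.0]]
{'time_s': 0.1, 'joints': array([-1.37430905e+00,  5.27794565e-02,  1.40162301e+00, -3.13155173e-05,
        1.68863738e+00, -7.03140205e-02]), 'joint_velocities': array([-3.28424663e-04, -1.64744627e-03, -4.17375120e-03, -5.83766654e-05,
        6.96813110e-04,  1.09830468e-04]), 'joint_torque': array([ 4.65608664e-04, -3.82582426e+01, -3.60985959e+01, -1.91881163e-04,
        4.78298723e-03, -6.67404958e-07]), 'eef_pos': array([ 0.1383727 , -0.50617546,  0.24955376]), 'ee_rot': array([-3.14014685e+00, -7.06472445e-05,  2.66797583e-01]), 'wrist_force': array([-0.50303505,  0.10980562,  0.10907654]), 'moment': array([ 0.03223163,  0.00634594, -0.00787043]), 'finger_force': 0.0, 'width': 0.08551627504305953}
```

View pics/top0.png

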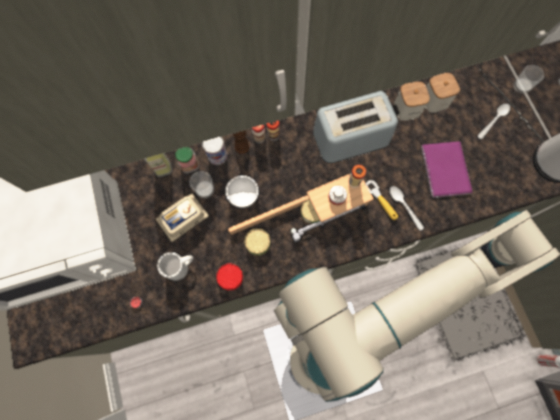

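View pics/side0.png

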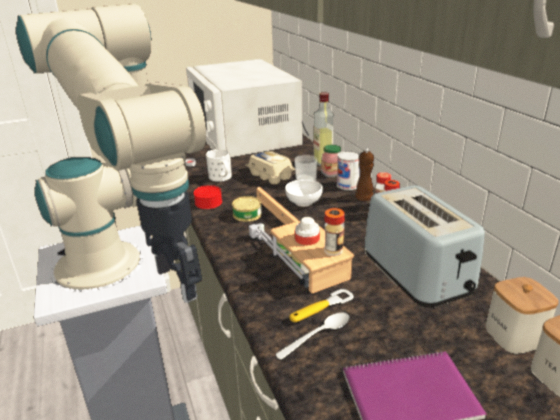

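The top view shows the tin at (257,241), the panel's left end at (231,230), the shelf at about (338,196) and the housing and rods from (296,234). The red decoy is at (229,276). I'll enlarge both crops.

```bash
python3 - <<'E'
import cv2,pickle
d=pickle.load(open("s0.pkl","rb"))
for n,(x,y,w,h) in dict(top=(215,155,180,135),side=(220,170,150,130)).items():
    k=4.4
    c=cv2.resize(d[n]["frame"][y:y+h,x:x+w,::-1],None,fx=k,fy=k,interpolation=cv2.INTER_CUBIC)
    for i in range(0,w,20): cv2.putText(c,str(x+i),(int(i*k),10),0,.35,(255,255,255),1); cv2.line(c,(int(i*k),12),(int(i*k),18),(255,255,255),1)
    for i in range(0,h,20): cv2.putText(c,str(y+i),(0,int(i*k)+4),0,.35,(255,255,255),1)
    cv2.imwrite(f"pics/{n}0c.png",c)
E
```

```text
(no output)
```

View pics/top0c.png

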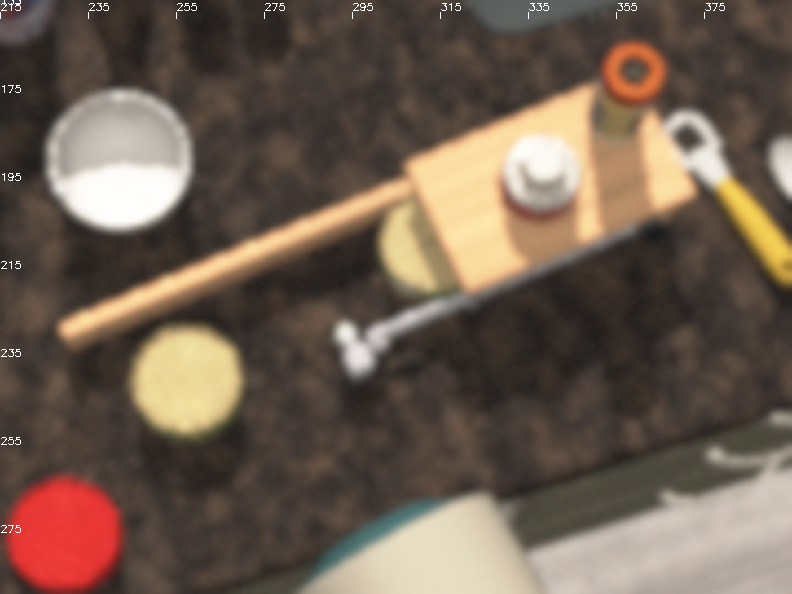

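View pics/side0c.png

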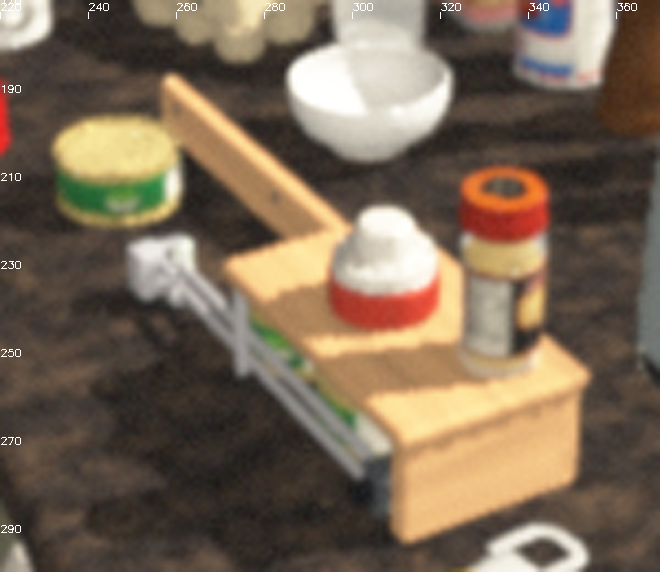

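Top crop: tin lid centre at (257.5,241.4), panel front-left top corner (230.9,234.3), shelf front-left top corner (321.8,221.4), front-right (373,198.6). Side crop: lower front-left shelf corner (271.6,231.4), panel end (257,189). I'll fit the rack pose from these.

```bash
cat > h.py <<'E'
import numpy as np,cv2
from scipy.optimize import least_squares
def px(s,p):
    c=np.linalg.inv(s["cam_to_world"])@np.append(p,1); return np.array([s["fx"]*c[0]/c[2]+s["cx"],s["fy"]*c[1]/c[2]+s["cy"]])
def at(s,uv,z):
    M=s["cam_to_world"]; d=M[:3,:3]@[(uv[0]-s["cx"])/s["fx"],(uv[1]-s["cy"])/s["fy"],1]
    return M[:3,3]+d*(z-M[2,3])/d[2]
def w(q,p):
    c,s=np.cos(q[2]),np.sin(q[2]); return np.array([q[0]+c*p[0]-s*p[1],q[1]+s*p[0]+c*p[1],p[2]])
def r(q,p):
    c,s=np.cos(q[2]),np.sin(q[2]); d=np.array(p[:2])-q[:2]; return np.array([c*d[0]+s*d[1],-s*d[0]+c*d[1]])
E
python3 - <<'E'
from h import *; import pickle
d=pickle.load(open("s0.pkl","rb"))
O=[("top",(230.9,234.3),(0,.21,.04)),("top",(228.2,229.1),(.014,.21,.04)),("top",(321.8,221.4),(-.104,-.095,.076)),("top",(373,198.6),(-.104,-.3,.076)),
("side",(271.6,231.4),(-.104,-.095,.064)),("side",(257,189),(0,.21,.04)),("side",(311,272),(-.104,-.3,.076)),
]
f=lambda q:np.concatenate([px(d[n],w(q,p))-u for n,u,p in O])
R=least_squares(f,[.5,0,0],loss="soft_l1"); q=R.x; print(q,np.round(f(q).reshape(-1,2),1).tolist()); np.save("q.npy",q)
# tin lid via threshold
for n,(x,y,ww,h),b in(("top",(240,222,35,38),None),):
    c=d[n]["frame"][y:y+h,x:x+ww]; hsv=cv2.cvtColor(c,cv2.COLOR_RGB2HSV); m=((hsv[...,2]>140)&(hsv[...,1]>50)).astype(np.uint8)
    # remove panel: keep component containing centre
    k,l=cv2.connectedComponents(m); m=l==l[19,17]; v,u=np.nonzero(m); e=(u.mean()+x,v.mean()+y); print("lid px",e,m.sum())
t=at(d["top"],e,.04); print("tin",t,r(q,t)); print("side",at(d["side"],(246.5,203.5),.04))
for k,p in dict(roller=(-.085,0,.034),home=(-.043,-.037,.04)).items(): print(k,w(q,p),px(d["top"],w(q,p)),px(d["side"],w(q,p)))
for n,u in dict(bowl=(242,191),mug=(173,266),egg=(182,217)).items(): print(n,r(q,at(d["top"],u,.05)))
print("edge",[r(q,at(d["top"],u,0)) for u in((265,275),(340,255))], "red",r(q,at(d["top"],(229.5,276.5),.04)))
E
```

```text
[ 0.52417613 -0.03616176  0.1136467 ] [[-0.6, -2.2], [0.6, -0.5], [-0.1, -0.2], [1.2, -0.4], [-1.9, 1.4], [-1.9, -1.3], [0.2, -3.0]]
lid px (np.float64(256.9519832985386), np.float64(240.9582463465553)) 479
tin [0.44120126 0.09182577 0.04      ] [-0.06792554  0.13657144]
side [0.44098456 0.08124394 0.04      ]
roller [ 0.43972445 -0.04580095  0.034     ] [294.32353595 230.198852  ] [260.54363399 224.85365339]
home [ 0.4856494  -0.07779937  0.04      ] [298.8904808  215.26536034] [279.93004386 224.84973794]
bowl [0.12182549 0.11381871]
mug [-0.0329889   0.43397322]
egg [0.1188909  0.34557824]
edge [array([-0.18304768,  0.15767481]), array([-0.22731026, -0.1149592 ])] red [-0.14392737  0.27118181]
```

```bash
python3 - <<'E'
from h import *; import pickle
d=pickle.load(open("s0.pkl","rb")); s=d["top"]
hsv=cv2.cvtColor(s["frame"],cv2.COLOR_RGB2HSV).astype(float); V=hsv[...,2]; 
for u in range(226,312,6):
    print(u,V[185:240,u].astype(int)[max(0,int(235-.43*(u-228))-185-9):][:16], max(185,int(235-.43*(u-228))-9))
E
```

```text
226 [90 85 80 73 65 60 60 64 67 68 68 72 77 84] 226
232 [ 64 105 176 233 247 245 225 176 138 115  89  64  54  52  51  50] 224
238 [ 57  77 140 214 244 248 238 198 145 117  96  72  57  52  54  57] 221
244 [ 61 101 175 234 248 245 224 176 138 116  86  59  45  46  50  53] 219
250 [ 62  80 138 214 244 249 239 201 154 126 100  67  47  68 107 142] 216
256 [ 58  65 103 178 235 248 246 223 173 138 111  84  61  49  54  88] 213
262 [ 60  80 140 217 244 248 239 201 152 122  97  71  54  50  46  42] 211
268 [ 79  81 112 181 235 247 243 220 170 135 110  86  71  68  65  66] 208
274 [ 64  86 145 218 245 247 233 192 148 117  89  61  44  41  38  42] 206
280 [ 65  76 112 179 232 245 241 218 165 130 106  83  64  57  50  42] 203
286 [ 65  86 146 215 242 244 230 188 144 114  86  59  49  46  48  45] 201
292 [ 89  90 117 181 233 245 239 210 161 126 100  72  54  46  43  45] 198
298 [ 88  90 104 150 217 241 242 225 180 138 111  82  57  46  47  43] 195
304 [ 69  76 115 185 234 244 235 204 172 179 203 218 224 228 231 232] 193
310 [191 235 248 251 251 249 246 241 233 218 197 180 168 163 159 156] 190
```

```bash
python3 - <<'E'
from h import *; import pickle
d=pickle.load(open("s0.pkl","rb")); q=np.load("q.npy")
out=[]
for n,(x,y,ww,h) in dict(top=(220,165,100,85),side=(225,180,90,76)).items():
    k=4.5 if n=="top" else 5; c=cv2.resize(d[n]["frame"][y:y+h,x:x+ww,::-1],None,fx=k,fy=k,interpolation=cv2.INTER_CUBIC)
    def L(ps,col=(0,0,255)):
        P=[((px(d[n],w(q,p))-(x,y)+.5)*k).astype(int) for p in ps]; cv2.polylines(c,[np.array(P)],False,col,1)
    L([(0,-.09,.04),(0,.21,.04),(.014,.21,.04),(.014,-.09,.04)]); L([(0,.21,.04),(0,.21,0),(0,-.09,0)],(255,255,0))
    L([(-.104,-.095,.064),(-.104,-.3,.064),(-.104,-.3,.076),(-.104,-.095,.076),(-.104,-.095,.064)])
    L([(.014,-.095,.076),(-.104,-.095,.076)]);L([(-.094,-.018,.029),(-.094,-.282,.029)],(255,0,255))
    L([(-.119,-.026,.038),(-.119,.01,.038),(-.099,.01,.038),(-.099,-.026,.038),(-.119,-.026,.038)],(255,0,0))
    ct=(.4412,.0918)
    for z in(0,.04): cv2.polylines(c,[np.array([((px(d[n],(ct[0]+.043*np.cos(a),ct[1]+.043*np.sin(a),z))-(x,y)+.5)*k).astype(int) for a in np.linspace(0,6.3,40)])],False,(0,255,0) if z else (255,0,255),1)
    out.append(cv2.copyMakeBorder(c,0,390-c.shape[0],0,0,0))
cv2.imwrite("pics/ov.png",cv2.resize(np.hstack(out),None,fx=.88,fy=.88))
E
```

```text
(no output)
```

View pics/ov.png

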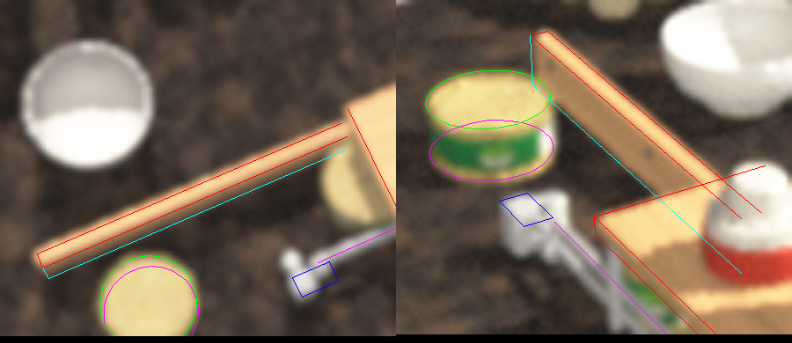

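```bash
python3 - <<'E'
from h import *; import pickle
d=pickle.load(open("s0.pkl","rb"))
s=d["top"]
O=[("top",(228.2,229.1),(.014,.21,.04)),("top",(321.8,221.4),(-.104,-.095,.076)),("top",(373,198.6),(-.104,-.3,.076)),
("top",(293.4,230.2),(-.085,0,.034)),("side",(271.6,231.4),(-.104,-.095,.064))]
def f(q):
    e=[(px(d[n],w(q,p))-u)*.6 for n,u,p in O]
    l=[]
    for u,v in((232,228.4),(262,215.6),(292,203.1)):
        a,b=px(s,w(q,(.007,.2,.04))),px(s,w(q,(.007,-.09,.04))); l.append(2*(a[1]+(b[1]-a[1])*(u-a[0])/(b[0]-a[0])-v))
    return np.concatenate(e+[l])
q=least_squares(f,[.52,0,.1],loss="soft_l1").x; print(q,np.round(f(q),1)); np.save("q.npy",q)
print(r(q,(.4412,.0918)), w(q,(-.043,.13,0)))
E
```

```text
[ 0.52621113 -0.03392376  0.1096258 ] [-0.1 -0.6 -0.6 -0.3  0.3 -0.3  0.  -0.2 -1.   0.5  0.1  0.2 -0.3]
[-0.07074584  0.13426981] [0.46924643 0.09059139 0.        ]
```

Call:
play_rows:
  increments: "0 1 -0.74 0 0 0 0; 0 1 -0.74 0 0 0 0; 0 1 -0.74 0 0 0 0; 0 1 -0.74 0 0 0 0; 0 1 -0.74 0 0 0 0; 0 1 -0.74 0 0 0 0; 0 1 -0.74 0 0 0 0; 0 1 -0.74 0 0 0 0; 0 1 -0.74 0 0 0 0; 0 1 -0.74 0 0 0 0"

```text
time_s: 1.1
eef_pos: [0.3313, -0.2609, 0.25]
ee_rot: [-3.141, 0.0, 0.267]
wrist_force: [0.2, 0.3, -0.5]
width: -0.0001
finger_force: 0.0
```

Call:
play_rows:
  increments: "0 0 0 0 0 0 -1; 0 0 0 0 0 0 -1; 0 0 0 0 0 0 -1; 0 0 0 0 0 0 -1; 0 0 0 0 0 0 -1; 0 0 0 0 0 0 -1; 0 0 0 0 0 0 -1; 0 0 0 0 0 0 -1; 0 0 0 0 0 0 -1; 0 0 0 0 0 0 -1"

```text
time_s: 2.1
eef_pos: [0.3307, -0.2619, 0.2499]
ee_rot: [-3.141, -0.0, 1.318]
wrist_force: [-0.6, -1.0, 0.4]
width: 0.0001
finger_force: 0.0
```

Call:
play_rows:
  increments: "0 0 0 0 0 0 -1; 0 0 0 0 0 0 -1; 0 0 0 0 0 0 -1; 0 0 0 0 0 0 -0.5; 0 1 0 0 0 0 0; 0 1 0 0 0 0 0; 0 1 0 0 0 0 0; 0 1 0 0 0 0 0; 0 1 0 0 0 0 0; 0 1 0 0 0 0 0"

```text
time_s: 3.1
eef_pos: [0.314, -0.112, 0.25]
ee_rot: [-3.141, -0.0, 1.68]
wrist_force: [0.5, -0.1, 0.5]
width: 0.0001
finger_force: 0.0
```

Call:
play_rows:
  increments: "0 0.75 0.28 0 0 0 0; 0 0.75 0.28 0 0 0 0; 0 0.75 0.28 0 0 0 0; 0 0.75 0.28 0 0 0 0; 0 0.75 0.28 0 0 0 0; 0 0.75 0.28 0 0 0 0; 0 0.75 0.28 0 0 0 0; 0 0.75 0.28 0 0 0 0; 0 0.75 0.28 0 0 0 0; 0 0.75 0.28 0 0 0 0"

```text
time_s: 4.1
eef_pos: [0.3634, 0.0819, 0.2499]
ee_rot: [-3.141, 0.0, 1.681]
wrist_force: [-0.2, 0.3, -1.5]
width: 0.0
finger_force: 0.0
```

Call:
play_rows:
  increments: "0 0 0 1 0 0 0; 0 0 0 1 0 0 0; 0 0 0 1 0 0 0; 0 0 0 1 0 0 0; 0 0 0 1 0 0 0; 0 0 0 1 0 0 0; 0 0 0 1 0 0 0; 0 0 0 1 0 0 0; 0 0 0 0.6 0 0 0; 0 0 0 0 0 0 0"

```text
time_s: 5.1
eef_pos: [0.3616, 0.0808, 0.033]
ee_rot: [-3.136, 0.0, 1.68]
wrist_force: [0.4, -0.5, 0.8]
width: 0.0
finger_force: 0.0
```

```bash
python3 - <<'E'
from h import *
from rig import robot, snapshot
q=np.load("q.npy");print(r(q,robot.state()["eef_pos"]))
o=[]
for n,(x,y,ww,h) in dict(top=(215,170,100,100),side=(180,160,120,100)).items():
    s=snapshot(n); o.append(cv2.resize(s["frame"][y:y+h,x:x+ww,::-1],(int(ww*3.6),int(h*3.6)),interpolation=cv2.INTER_CUBIC))
cv2.imwrite("pics/p1.png",np.hstack(o))
E
```

```text
[-0.15107097  0.13205253]
```

View pics/p1.png

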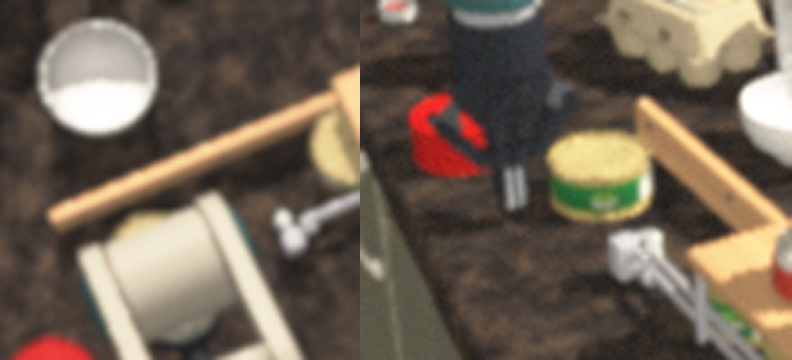

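The fingers stand just in front of the tin at (514,190), with nothing else touched. Next I push it towards the panel.

Call:
play_rows:
  increments: "0 0 0.16 0 0 0 0; 0 0 0.16 0 0 0 0; 0 0 0.16 0 0 0 0; 0 0 0.16 0 0 0 0; 0 0 0.16 0 0 0 0; 0 0 0.16 0 0 0 0; 0 0 0.16 0 0 0 0; 0 0 0.16 0 0 0 0; 0 0 0.16 0 0 0 0; 0 0 0.16 0 0 0 0"

```text
time_s: 6.2
eef_pos: [0.4035, 0.0855, 0.0352]
ee_rot: [-3.141, 0.0, 1.68]
wrist_force: [-1.9, -0.7, 1.4]
width: 0.0
finger_force: 0.9
```

Call:
play_rows:
  increments: "0 0 0.08 0 0 0 0; 0 0 0.08 0 0 0 0; 0 0 0.08 0 0 0 0; 0 0 0.08 0 0 0 0; 0 0 0 0 0 0 0; 0 0 0 0 0 0 0; 0 0 0 0 0 0 0; 0 0 0 0 0 0 0; 0 0 0 0 0 0 0; 0 0 0 0 0 0 0"

```text
time_s: 7.2
eef_pos: [0.4112, 0.0863, 0.0353]
ee_rot: [3.141, 0.0, 1.681]
wrist_force: [-0.4, 1.0, -0.5]
width: -0.0
finger_force: 0.0
```

Call:
play_rows:
  increments: "0 0 0.06 0 0 0 0; 0 0 0 0 0 0 0; 0 0 0.06 0 0 0 0; 0 0 0 0 0 0 0; 0 0 0 0 0 0 0; 0 0 0 0 0 0 0; 0 0 0 0 0 0 0; 0 0 0 0 0 0 0; 0 0 0 0 0 0 0; 0 0 0 0 0 0 0"

```text
time_s: 8.2
eef_pos: [0.4121, 0.0864, 0.0351]
ee_rot: [-3.135, 0.0, 1.681]
wrist_force: [-14.2, -2.3, 12.6]
width: -0.0001
finger_force: 7.4
```

```bash
python3 - <<'E'
from h import *
from rig import robot, snapshot
q=np.load("q.npy");st=robot.state();print(r(q,st["eef_pos"]),st["wrist_force"])
s=snapshot("side"); x,y,ww,h=200,170,90,76
im=s["frame"][y:y+h,x:x+ww,::-1]; cv2.imwrite("pics/p2.png",cv2.resize(im,None,fx=7,fy=7,interpolation=cv2.INTER_CUBIC))
E
```

```text
[-0.10024676  0.1321025 ] [-14.22470764  -2.34888253  12.55361738]
```

View pics/p2.png

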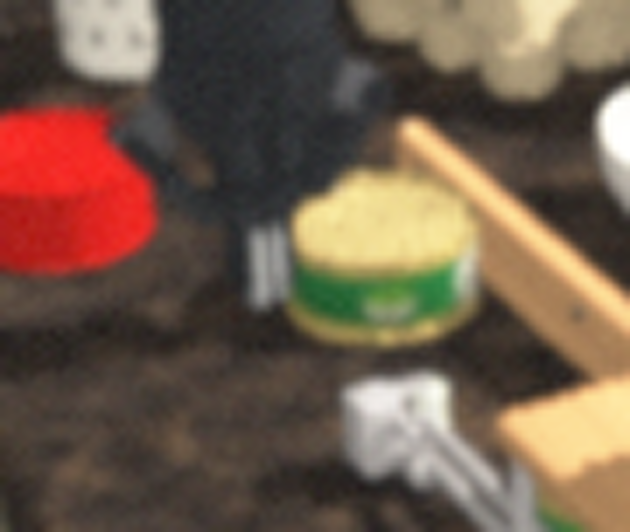

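The tin is against the panel (contact with 14 N, and the tool at rack x −0.100 matches). I back off, lift, and go round to its left side.

Call:
play_rows:
  increments: "0 0 -0.3 0 0 0 0; 0 0 -0.3 0 0 0 0; 0 0 0 -1 0 0 0; 0 0 0 -1 0 0 0; 0 0 0 -1 0 0 0; 0 0.8 0.65 0 0 0 0; 0 0.8 0.65 0 0 0 0; 0 0.8 0.65 0 0 0 0; 0 0.8 0.65 0 0 0 0; 0 0.2 0.2 0 0 0 -0.67"

```text
time_s: 9.25
eef_pos: [0.4601, 0.1788, 0.1102]
ee_rot: [3.141, -0.0, 1.753]
wrist_force: [-0.5, -0.3, -0.7]
width: 0.0002
finger_force: 0.0
```

```bash
python3 - <<'E'
from h import *
from rig import robot, snapshot
q=np.load("q.npy");st=robot.state();print(r(q,st["eef_pos"]),st["eef_pos"],st["ee_rot"],st["wrist_force"])
s=snapshot("side"); x,y,ww,h=200,160,100,90
im=s["frame"][y:y+h,x:x+ww,::-1]; cv2.imwrite("pics/p3.png",cv2.resize(im,None,fx=6,fy=6,interpolation=cv2.INTER_CUBIC))
E
```

```text
[-0.04246139  0.21866036] [0.4600818  0.17877846 0.11024713] [ 3.14074100e+00 -4.13708967e-04  1.75301351e+00] [-0.50004657 -0.28166531 -0.71022875]
```

View pics/p3.png

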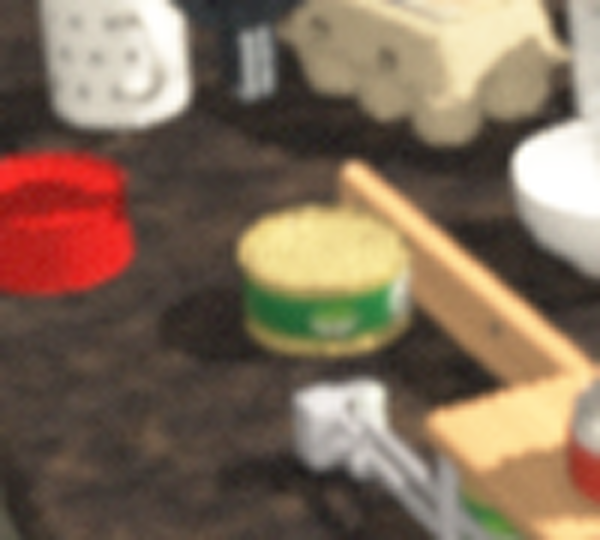

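The tin stands upright at (325,280) in the crop, against the panel, and the fingers are clear. I descend and start the slide.

Call:
play_rows:
  increments: "0 0 -0.14 1 0 0 0; 0 0 0 1 0 0 0; 0 0 0 1 0 0 0; 0 0 0 0 0 0 0; 0 -0.4 -0.03 0 0 0 0; 0 -0.4 -0.03 0 0 0 0; 0 -0.2 -0.014 0 0 0 0; 0 -0.2 -0.014 0 0 0 0; 0 -0.2 -0.014 0 0 0 0; 0 -0.2 -0.014 0 0 0 0"

```text
time_s: 10.3
eef_pos: [0.4607, 0.1365, 0.0358]
ee_rot: [3.141, -0.001, 1.751]
wrist_force: [0.1, 3.1, 1.6]
width: -0.0004
finger_force: 1.1
```

Call:
play_rows:
  increments: "0 -0.2 -0.014 0 0 0 0; 0 -0.2 -0.014 0 0 0 0; 0 -0.2 -0.014 0 0 0 0; 0 -0.2 -0.014 0 0 0 0; 0 -0.2 -0.014 0 0 0 0; 0 -0.2 -0.014 0 0 0 0; 0 -0.2 -0.014 0 0 0 0; 0 -0.2 -0.014 0 0 0 0; 0 -0.2 -0.014 0 0 0 0; 0 -0.2 -0.014 0 0 0 0"

```text
time_s: 11.3
eef_pos: [0.4659, 0.0864, 0.0352]
ee_rot: [-3.141, 0.0, 1.751]
wrist_force: [-0.2, 3.1, 2.8]
width: 0.0001
finger_force: 1.3
```

Call:
play_rows:
  increments: "0 -0.16 -0.011 0 0 0 0; 0 -0.16 -0.011 0 0 0 0; 0 -0.16 -0.011 0 0 0 0; 0 -0.16 -0.011 0 0 0 0; 0 -0.16 -0.011 0 0 0 0; 0 -0.16 -0.011 0 0 0 0; 0 -0.16 -0.011 0 0 0 0; 0 -0.16 -0.011 0 0 0 0; 0 -0.16 -0.011 0 0 0 0; 0 -0.16 -0.011 0 0 0 0"

```text
time_s: 12.3
eef_pos: [0.4703, 0.0466, 0.0353]
ee_rot: [-3.142, 0.0, 1.751]
wrist_force: [-0.4, 2.1, 2.2]
width: 0.0003
finger_force: 1.2
```

Call:
play_rows:
  increments: "0 -0.08 -0.006 0 0 0 0; 0 -0.08 -0.006 0 0 0 0; 0 -0.08 -0.006 0 0 0 0; 0 -0.08 -0.006 0 0 0 0; 0 -0.08 -0.006 0 0 0 0; 0 -0.08 -0.006 0 0 0 0; 0 -0.08 -0.006 0 0 0 0; 0 -0.08 -0.006 0 0 0 0; 0 -0.08 -0.006 0 0 0 0; 0 -0.08 -0.006 0 0 0 0"

```text
time_s: 13.3
eef_pos: [0.4718, 0.0279, 0.0352]
ee_rot: [-3.14, -0.002, 1.751]
wrist_force: [-3.6, 7.2, 5.0]
width: -0.0
finger_force: 3.9
```

Call:
play_rows:
  increments: "0 -0.08 -0.006 0 0 0 0; 0 -0.08 -0.006 0 0 0 0; 0 -0.08 -0.006 0 0 0 0; 0 -0.08 -0.006 0 0 0 0; 0 -0.08 -0.006 0 0 0 0; 0 -0.08 -0.006 0 0 0 0; 0 -0.08 -0.006 0 0 0 0; 0 -0.08 -0.006 0 0 0 0; 0 -0.08 -0.006 0 0 0 0; 0 -0.08 -0.006 0 0 0 0"

```text
time_s: 14.3
eef_pos: [0.4739, 0.0079, 0.0352]
ee_rot: [-3.14, -0.002, 1.751]
wrist_force: [-3.9, 6.4, 3.7]
width: 0.0003
finger_force: 3.7
```

Call:
play_rows:
  increments: "0 -0.08 -0.006 0 0 0 0; 0 -0.08 -0.006 0 0 0 0; 0 -0.08 -0.006 0 0 0 0; 0 -0.08 -0.006 0 0 0 0; 0 -0.08 -0.006 0 0 0 0; 0 -0.08 -0.006 0 0 0 0; 0 -0.08 -0.006 0 0 0 0; 0 -0.08 -0.006 0 0 0 0; 0 0 0 0 0 0 0; 0 0 0 0 0 0 0"

```text
time_s: 15.3
eef_pos: [0.4756, -0.0081, 0.0352]
ee_rot: [-3.14, -0.002, 1.751]
wrist_force: [-3.4, 7.0, 3.9]
width: 0.0002
finger_force: 3.5
```

Call:
play_rows:
  increments: "0 -0.04 -0.003 0 0 0 0; 0 -0.04 -0.003 0 0 0 0; 0 -0.04 -0.003 0 0 0 0; 0 -0.04 -0.003 0 0 0 0; 0 0 0 0 0 0 0; 0 0 0 0 0 0 0; 0 0 0 0 0 0 0; 0 0 0 0 0 0 0; 0 0 0 0 0 0 0; 0 0 0 0 0 0 0"

```text
time_s: 16.3
eef_pos: [0.476, -0.0119, 0.0352]
ee_rot: [-3.14, -0.002, 1.751]
wrist_force: [-4.1, 7.6, 5.5]
width: 0.0001
finger_force: 3.9
```

Call:
play_rows:
  increments: "0 -0.04 -0.003 0 0 0 0; 0 -0.04 -0.003 0 0 0 0; 0 0 0 0 0 0 0; 0 0 0 0 0 0 0; 0 0 0 0 0 0 0; 0 0 0 0 0 0 0; 0 0 0 0 0 0 0; 0 0 0 0 0 0 0; 0 0 0 0 0 0 0; 0 0 0 0 0 0 0"

```text
time_s: 17.3
eef_pos: [0.4763, -0.0139, 0.0352]
ee_rot: [-3.14, -0.002, 1.751]
wrist_force: [-4.1, 6.3, 4.6]
width: -0.0003
finger_force: 3.9
```

Call:
play_rows:
  increments: "0 -0.03 -0.002 0 0 0 0; 0 0 0 0 0 0 0; 0 -0.03 -0.002 0 0 0 0; 0 0 0 0 0 0 0; 0 0 0 0 0 0 0; 0 0 0 0 0 0 0; 0 0 0 0 0 0 0; 0 0 0 0 0 0 0; 0 0 0 0 0 0 0; 0 0 0 0 0 0 0"

```text
time_s: 18.3
eef_pos: [0.4766, -0.0156, 0.0352]
ee_rot: [-3.141, -0.002, 1.751]
wrist_force: [-2.3, 7.3, 4.5]
width: -0.0001
finger_force: 3.4
```

Call:
play_rows:
  increments: "0 -0.03 -0.002 0 0 0 0; 0 0 0 0 0 0 0; 0 -0.03 -0.002 0 0 0 0; 0 0 0 0 0 0 0; 0 0 0 0 0 0 0; 0 0 0 0 0 0 0; 0 0 0 0 0 0 0; 0 0 0 0 0 0 0; 0 0 0 0 0 0 0; 0 0 0 0 0 0 0"

```text
time_s: 19.3
eef_pos: [0.4768, -0.0172, 0.0352]
ee_rot: [-3.141, -0.001, 1.751]
wrist_force: [-2.2, 6.9, 3.7]
width: -0.0
finger_force: 3.1
```

Call:
play_rows:
  increments: "0 -0.03 -0.002 0 0 0 0; 0 0 0 0 0 0 0; 0 -0.03 -0.002 0 0 0 0; 0 0 0 0 0 0 0; 0 0 0 0 0 0 0; 0 0 0 0 0 0 0; 0 0 0 0 0 0 0; 0 0 0 0 0 0 0; 0 0 0 0 0 0 0; 0 0 0 0 0 0 0"

```text
time_s: 20.3
eef_pos: [0.477, -0.0187, 0.0352]
ee_rot: [-3.141, -0.001, 1.751]
wrist_force: [-2.2, 4.8, 2.1]
width: -0.0001
finger_force: 3.0
```

Call:
play_rows:
  increments: "0 -0.03 -0.002 0 0 0 0; 0 0 0 0 0 0 0; 0 -0.03 -0.002 0 0 0 0; 0 0 0 0 0 0 0; 0 0 0 0 0 0 0; 0 0 0 0 0 0 0; 0 0 0 0 0 0 0; 0 0 0 0 0 0 0; 0 0 0 0 0 0 0; 0 0 0 0 0 0 0"

```text
time_s: 21.3
eef_pos: [0.4772, -0.0202, 0.0352]
ee_rot: [-3.141, -0.001, 1.751]
wrist_force: [-2.1, 4.7, 4.1]
width: 0.0002
finger_force: 2.9
```

Call:
play_rows:
  increments: "0 -0.03 -0.002 0 0 0 0; 0 0 0 0 0 0 0; 0 -0.03 -0.002 0 0 0 0; 0 0 0 0 0 0 0; 0 0 0 0 0 0 0; 0 0 0 0 0 0 0; 0 0 0 0 0 0 0; 0 0 0 0 0 0 0; 0 0 0 0 0 0 0; 0 0 0 0 0 0 0"

```text
time_s: 22.3
eef_pos: [0.4774, -0.0217, 0.0352]
ee_rot: [-3.141, -0.001, 1.751]
wrist_force: [-1.7, 5.6, 3.0]
width: -0.0002
finger_force: 2.9
```

Call:
play_rows:
  increments: "0 -0.03 -0.002 0 0 0 0; 0 0 0 0 0 0 0; 0 -0.03 -0.002 0 0 0 0; 0 0 0 0 0 0 0; 0 0 0 0 0 0 0; 0 0 0 0 0 0 0; 0 0 0 0 0 0 0; 0 0 0 0 0 0 0; 0 0 0 0 0 0 0; 0 0 0 0 0 0 0"

```text
time_s: 23.3
eef_pos: [0.4776, -0.0232, 0.0352]
ee_rot: [-3.141, -0.001, 1.751]
wrist_force: [-1.9, 6.1, 2.4]
width: -0.0
finger_force: 2.9
```

Call:
play_rows:
  increments: "0 -0.03 -0.002 0 0 0 0; 0 0 0 0 0 0 0; 0 -0.03 -0.002 0 0 0 0; 0 0 0 0 0 0 0; 0 0 0 0 0 0 0; 0 0 0 0 0 0 0; 0 0 0 0 0 0 0; 0 0 0 0 0 0 0; 0 0 0 0 0 0 0; 0 0 0 0 0 0 0"

```text
time_s: 24.3
eef_pos: [0.4777, -0.0247, 0.0352]
ee_rot: [-3.141, -0.001, 1.751]
wrist_force: [-2.1, 5.5, 3.1]
width: -0.0001
finger_force: 2.9
```

Call:
play_rows:
  increments: "0 -0.03 -0.002 0 0 0 0; 0 0 0 0 0 0 0; 0 -0.03 -0.002 0 0 0 0; 0 0 0 0 0 0 0; 0 0 0 0 0 0 0; 0 0 0 0 0 0 0; 0 0 0 0 0 0 0; 0 0 0 0 0 0 0; 0 0 0 0 0 0 0; 0 0 0 0 0 0 0"

```text
time_s: 25.3
eef_pos: [0.4779, -0.0262, 0.0352]
ee_rot: [-3.141, -0.001, 1.751]
wrist_force: [-2.1, 6.2, 2.7]
width: 0.0004
finger_force: 2.9
```

Call:
play_rows:
  increments: "0 -0.03 -0.002 0 0 0 0; 0 0 0 0 0 0 0; 0 -0.03 -0.002 0 0 0 0; 0 0 0 0 0 0 0; 0 0 0 0 0 0 0; 0 0 0 0 0 0 0; 0 0 0 0 0 0 0; 0 0 0 0 0 0 0; 0 0 0 0 0 0 0; 0 0 0 0 0 0 0"

```text
time_s: 26.3
eef_pos: [0.4781, -0.0277, 0.0352]
ee_rot: [-3.141, -0.001, 1.751]
wrist_force: [-1.7, 6.1, 2.4]
width: -0.0
finger_force: 2.9
```

Call:
play_rows:
  increments: "0 -0.03 -0.002 0 0 0 0; 0 0 0 0 0 0 0; 0 -0.03 -0.002 0 0 0 0; 0 0 0 0 0 0 0; 0 0 0 0 0 0 0; 0 0 0 0 0 0 0; 0 0 0 0 0 0 0; 0 0 0 0 0 0 0; 0 0 0 0 0 0 0; 0 0 0 0 0 0 0"

```text
time_s: 27.3
eef_pos: [0.4782, -0.0292, 0.0352]
ee_rot: [-3.141, -0.001, 1.751]
wrist_force: [-2.0, 6.7, 3.0]
width: 0.0002
finger_force: 2.9
```

Call:
play_rows:
  increments: "0 -0.03 -0.002 0 0 0 0; 0 0 0 0 0 0 0; 0 -0.03 -0.002 0 0 0 0; 0 0 0 0 0 0 0; 0 0 0 0 0 0 0; 0 0 0 0 0 0 0; 0 0 0 0 0 0 0; 0 0 0 0 0 0 0; 0 0 0 0 0 0 0; 0 0 0 0 0 0 0"

```text
time_s: 28.3
eef_pos: [0.4783, -0.0301, 0.0352]
ee_rot: [-3.141, -0.002, 1.751]
wrist_force: [-2.5, 8.9, 4.9]
width: -0.0001
finger_force: 4.4
```

Call:
play_rows:
  increments: "0 -0.03 -0.002 0 0 0 0; 0 0 0 0 0 0 0; 0 0 0 0 0 0 0; 0 0 0 0 0 0 0; 0 0 0 0 0 0 0; 0 0 0 0 0 0 0; 0 0 0 0 0 0 0; 0 0 0 0 0 0 0; 0 0 0 0 0 0 0; 0 0 0 0 0 0 0"

```text
time_s: 29.3
eef_pos: [0.4783, -0.0302, 0.0353]
ee_rot: [-3.141, -0.004, 1.751]
wrist_force: [-2.7, 11.4, 4.8]
width: -0.0001
finger_force: 6.1
```

Call:
play_rows:
  increments: "0 -0.03 -0.002 0 0 0 0; 0 0 0 0 0 0 0; 0 0 0 0 0 0 0; 0 0 0 0 0 0 0; 0 0 0 0 0 0 0; 0 0 0 0 0 0 0; 0 0 0 0 0 0 0; 0 0 0 0 0 0 0; 0 0 0 0 0 0 0; 0 0 0 0 0 0 0"

```text
time_s: 30.3
eef_pos: [0.4783, -0.0303, 0.0352]
ee_rot: [-3.141, -0.005, 1.752]
wrist_force: [-4.0, 15.6, 5.5]
width: -0.0002
finger_force: 7.8
```

Firmly on the stop at 15.6 N, with no further travel. I back away along +y, lift and check.

Call:
play_rows:
  increments: "0 0.1 0.007 0 0 0 0; 0 0.4 0.03 0 0 0 0; 0 1 0.07 0 0 0 0; 0 1 0.07 0 0 0 0; 0 0 0 -1 0 0 0; 0 0 0 -1 0 0 0; 0 0 0 -1 0 0 0; 0 0 0 -1 0 0 0; 0 1 -1 -1 0 0 0; 0 1 -1 -1 0 0 0"

```text
time_s: 31.3
eef_pos: [0.4131, 0.0699, 0.1858]
ee_rot: [-3.141, 0.001, 1.749]
wrist_force: [0.7, 0.7, 1.2]
width: 0.0002
finger_force: 0.0
```

Call:
play_rows:
  increments: "0 1 -1 0 0 0 0; 0 1 -1 0 0 0 0; 0 1 0 0 0 0 0; 0 1 0 0 0 0 0; 0 1 0 0 0 0 0; 0 1 0 0 0 0 0; 0 0 0 0 0 0 0; 0 0 0 0 0 0 0; 0 0 0 0 0 0 0; 0 0 0 0 0 0 0"

```text
time_s: 32.3
eef_pos: [0.3381, 0.2078, 0.1853]
ee_rot: [3.141, 0.0, 1.749]
wrist_force: [0.5, -0.2, -0.8]
width: -0.0001
finger_force: 0.0
```

```bash
python3 - <<'E'
from h import *
from rig import robot, snapshot
q=np.load("q.npy"); o=[]
for n,(x,y,ww,h),k in(("top",(270,175,80,80),5),("side",(235,200,80,80),5)):
    s=snapshot(n); c=cv2.resize(s["frame"][y:y+h,x:x+ww,::-1],None,fx=k,fy=k,interpolation=cv2.INTER_CUBIC)
    for yy,col in((-.026,(0,0,255)),(-.045,(0,255,0))):
        P=np.array([((px(s,w(q,(-.043+.043*np.cos(a),yy+.043*np.sin(a),.04)))-(x,y)+.5)*k).astype(int) for a in np.linspace(0,6.3,40)]); cv2.polylines(c,[P],False,col,1)
    P=((px(s,w(q,(-.085,0,.034)))-(x,y)+.5)*k).astype(int); cv2.circle(c,P.tolist(),3,(255,0,0),1)
    o.append(c)
cv2.imwrite("pics/p4.png",np.hstack(o))
E
```

```text
(no output)
```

View pics/p4.png

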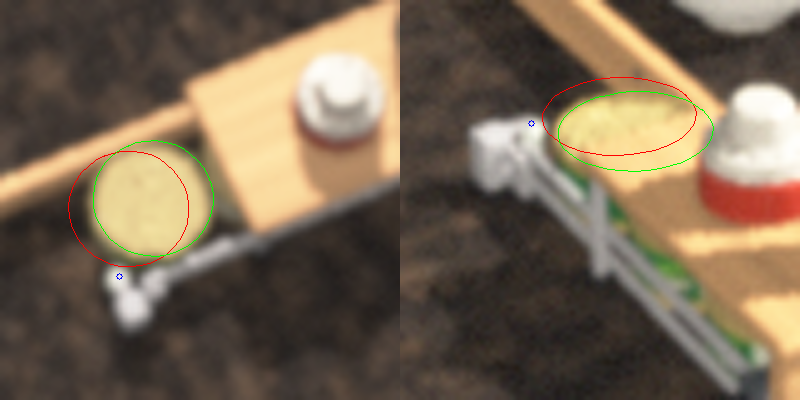

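The tin sits at about rack y −0.043, upright against the panel and up to its neighbour. The roller stands out behind it at (118,275). I'm handing in.

```bash
python3 -c "
from rig import robot
print(robot.hand_in())"
```

```text
the job is handed in; nothing more can be done
None
```

The job is handed in: the tin is past the roller at about rack y = −43 mm and was pressed up to the end stop (wrist force 15.6 N). In the last pictures the roller stands out behind it; the gaps under the shelf could not be seen, and no verdict came back.

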